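# Slide the gauge block along the rail into the marked corner nest

## Task

Without gripping or lifting it, push the small grey gauge block with your fingertips back across the dark fixture plate until it lies flat against the rail somewhere along the rail's middle, then slide it along the rail, keeping it against the rail, fully home into the corner nest at the end marked by the green pin, tight to the end stop. Leave the V block, the collet holder and the wax tin where they stand.

Things in the scene. Friction and masses are not known exactly. Their poses are not given: they have to be found in the camera images.
- fixture: Dark steel fixture plate fixed to the table, 135 x 260 mm, 10 mm thick. Origin on the table surface, 75 mm behind the plate's front edge, midway along its length; +x points across the plate to the rail (away from the robot), +y along the rail to the left, z up; plate top at z = 10 mm. All is rigid: a push against rail or stop meets it hard.
- rail_mid (a point): Middle of the rail's face, at the plate's top (fixture x = 30, y = 0, z = 10 mm); axes as the fixture's. The silver rail runs the plate's whole length at its far edge, 9 mm high above the plate, 14 mm thick.
- left_nest (a point): Where the centre of the block's underside lies when fully home in the +y nest (fixture x = 15, y = 97.5, z = 10 mm); axes as the fixture's. Silver end stop: face at y = 115, 15 mm thick, from the rail forward to x = -14, 9 mm high. Brass keeper lip, 9 mm high, 10 mm thick: inner face at x = -4, from the stop inward to a round end at y = 95; the nest is 34 mm wide, open to the middle.
- right_nest (a point): The same for the mirror-image nest at the fixture's -y end (fixture x = 15, y = -97.5, z = 10 mm).
- gauge_block: Light grey steel gauge block with an engraved scale on top, 30 (x) x 35 (y) x 11 (z) mm, 60 to 130 g, loose on the plate. Origin at the centre of its underside. It starts near the plate's middle, turned up to 26 degrees from square; its 35 mm side (own y) goes along the rail. A push can jam it askew with one corner on the rail; a push near the corner that hangs back squares it.
- green_pin: Fixed green round-topped pin, 14 mm across, 13 mm high, on top of one of the two end stops (its top is 32 mm above the table): marks the end where the block must go. Origin at the centre of its underside.
- red_pin: Fixed red pin of the same shape on the other end stop: the nest not to be used.
- v_block: Bystander: loose ground steel V block, 26 x 26 x 22 mm, standing on one front corner of the plate. Origin at the centre of its underside.
- collet: Bystander: loose upright silver collet holder with a black band, 24 mm across, 42 mm high, standing on the other front corner of the plate. Origin at the centre of its underside.
- wax_tin: Bystander: loose round tin, 60 mm across, 25 mm high, on the table to the left of the fixture. Origin at the centre of its underside.
Mind the look-alikes: they are no part of the job. What is shaped like the gauge_block but brown, pink or turquoise is not meant.

How it is judged:
By the outcome, as a careful person would: the job done as asked, in the order asked, and still so for the second after the job is handed in, with the robot touching nothing.
It also fails if it takes over 45 s, if anything falls off the work surface, if the arm or the gripper's body presses on something with over 40 N, if the wrist force passes 120 N, or if a joint passes its speed limit or range.

## Robot

A 6-joint arm with a two-finger parallel gripper is mounted at the origin on a cart in front of the work surface, level with it; the furniture and walls round the work are solid. World frame = base frame: x ahead of the robot, y to its left, z up, the work surface at z = 0. Lengths are in mm, angles in rad, forces in N, time in s.
With the tool pointing down it reaches from about 350 to 775 mm from the base axis. Payload 7.3 kg.
Tool frame: the origin (TCP) lies at the very end of the fingers, on their centre line; the grasp point (between the pads) lies 19 mm behind it (bot.grip_point_offset is the distance from the TCP to the grasp point, in mm); z points along the fingers, y is the line along which they close (so a half turn about z gives the same grasp; the last joint's range is limited). The gripper opens to 92 mm and grips with 3 to 60 N. Pads are 19 mm wide; open, the fingers measure 130 mm over their backs; the gripper's body (75 mm by 190 mm) begins 47 mm behind the grasp point.
Start: joints at [0.989, 0.342, 1.524, -0, 1.275, -0.146], TCP at [221.61, 475.956, 226.741] pointing down, gripper open.
Joint ranges: [-2.53, 2.53], [-0.77, 2.02], [0.04, 2.7], [-1, 4.14], [0.28, 2.66], [-3.11, 3.11]. Speed limits (rad/s): [2.57, 2.57, 3.14, 3.14, 3.14, 3.14].

## Interface

Orientations are given as [roll, pitch, yaw] about the fixed x, y, z axes, in that order (R = Rz(yaw) Ry(pitch) Rx(roll)).
In Python, from plant import bot gives the robot as it stands. The module is installed in compiled form; this text tells all that it offers.
- The arm moves only by the shell command python3 -m jog 'ROWS' [OPENING]. ROWS is JSON, a list of rows, each a list of 6 numbers: the shift along the tool's x, y, z in mm, then the turn, a rotation vector about the tool's x, y, z in rad. In form: [[dx, dy, dz, rx, ry, rz], ...]. A call has 1 to 12 rows; each row shifts and turns the commanded pose from where the row before left it, along the tool's axes as they then stand; what a row does not reach is not made up. A row lasts 1/10 s, in which the tool goes at most 50 mm and 8.59 degrees, less where a joint would pass 70% of its speed; a pose out of reach is approached as far as the arm can. A call with a gripper value outside its range is refused whole. OPENING is the opening in per cent of the stroke, from 0 (shut) to 100 (fully open), set as the call begins (- or left out, the last holds). The fingers move at their own pace and stop on an object; the grip force is fixed at half the most. Time passes only in rows, so rows that do not move let the fingers close. It gives the time, the measured TCP pose, the force, the opening and the grip force at its end, in the units of the state.
- bot.get_obs(): the state, without advancing time (a new reading comes with each control period).
- bot.capture(name): name is "scene" or "top" or "wrist"; returns the picture (400x640x3 uint8, red, green, blue); there is no depth.
- bot.camera_model(name): a dict with "fx", "fy", "cx", "cy" (pixels), "dist_coeffs" ([k1, k2, p1, p2, k3] as OpenCV has them; the pictures are not rectified), "position" and "orientation" of the camera in the world; the wrist camera has in their place "T_tool_cam" (4x4, takes a point from camera to tool coordinates, whose origin is the TCP and whose axes are the flange's). Camera axes: x right, y down, z forward; pixel columns grow to the right and rows downward; lengths in mm; the calibration is good to about 2 mm. A picture is of the moment at which its call begins: read the wrist's pose just before it. camera_model takes no time and is no camera call.
- bot.close_job(): hands the job in; it is judged then, once.
Trained networks look in the newest picture that a camera, given by its name, has taken for a name from the list of things; names that differ only in an ending like _2 or _b are one class to them, and where a whole thing is asked for, a point or a joint stands for the part that bears it (a point fixed in the world has none). Each returns a list of dicts, best first, with "p" (0 to 1); they miss things now and then, are a little off and sometimes report something else, mostly with a low value. They report only what shows in the picture. A call takes as long as a camera call. They do not tell look-alikes from the thing itself.
- bot.outline_of(target, camera): "mask" (400x640 bool, what is visible of it) and "pixel" ([column, row] in pixels, amid what is visible of it).
The state is a dict: "time": time; "joint_positions": joint angles; "dq": joint speeds; "tau": joint torques, N m; "tool_pos": TCP position; "tcp_rot": TCP orientation; "contact_force": force on the tool from outside, world axes, zero at the start; "moment": the same for the moment, N m; "grip_width": finger opening in mm; "finger_force": force on a finger pad.
Only numpy, scipy, OpenCV 4.12 (cv2) and the standard library are available. Lean on these libraries where they do the work, as an engineer would, in place of code of your own. Each camera call takes 0.05 s, during which the arm holds its last target. There are 200 camera calls.

## Working session

There is one attempt and no reset: what is moved stays moved. The work goes in short steps, Python scripts to look and compute and a shell command to move; the robot and the scene stay as the last step left them, time stands still between calls to the robot, and variables do not carry over. Pictures are saved under pics/ and viewed, at most 10 in all, crops included, and the job is handed in when it is done.

```bash
mkdir -p pics; cat > h.py <<'E'
import numpy as np, cv2
from scipy.spatial.transform import Rotation as R
from plant import bot
def cam(name,obs=None):
    m=bot.camera_model(name)
    K=np.array([[m['fx'],0,m['cx']],[0,m['fy'],m['cy']],[0,0,1.]]);d=np.array(m['dist_coeffs'],float)
    if 'T_tool_cam' in m:
        o=obs or bot.get_obs();T=np.eye(4);T[:3,:3]=R.from_euler('xyz',o['tcp_rot']).as_matrix();T[:3,3]=o['tool_pos']
        T=T@np.array(m['T_tool_cam']);return K,d,T[:3,:3],T[:3,3]
    q=np.array(m['orientation'],float)
    Rm=q if q.shape==(3,3) else (R.from_euler('xyz',q).as_matrix() if q.size==3 else R.from_quat(q).as_matrix())
    return K,d,Rm,np.array(m['position'],float)
def unproj(px,z,c):
    K,d,Rm,p=c
    u=cv2.undistortPoints(np.array(px,float).reshape(-1,1,2),K,d).reshape(-1,2)
    r=np.c_[u,np.ones(len(u))]@Rm.T
    return p+r*((z-p[2])/r[:,2])[:,None]
def proj(P,c):
    K,d,Rm,p=c
    return cv2.projectPoints((np.array(P,float).reshape(-1,3)-p)@Rm,np.zeros(3),np.zeros(3),K,d)[0].reshape(-1,2)
def save(im,n): cv2.imwrite('pics/'+n,cv2.cvtColor(im,cv2.COLOR_RGB2BGR))
E
python3 - <<'E'
from h import *
for n in ('top','scene'):
    im=bot.capture(n);save(im,n+'0.png');c=cam(n);print(n,bot.camera_model(n))
    for t,z in (('gauge_block',21),('fixture',10),('green_pin',32),('red_pin',32),('v_block',22),('collet',42),('wax_tin',25)):
        for r in bot.outline_of(t,n)[:3]:
            print(t,round(r['p'],2),np.round(r['pixel']),np.round(unproj(r['pixel'],z,c)[0],1),r['mask'].sum())
print(bot.get_obs())
E
```

```text
top {'fx': 465.26002141080215, 'fy': 465.26002141080215, 'cx': 319.03375002426054, 'cy': 200.20684900601677, 'dist_coeffs': array([-0.11409372,  0.        ,  0.        ,  0.        ,  0.        ]), 'position': array([ 459.6895895 ,  120.6886981 , 1128.80866437]), 'orientation': array([-3.04409398, -0.0165651 , -1.58442892])}
gauge_block 0.72 [314. 268.] [406.7 115.   21. ] 171
gauge_block 0.62 [349. 208.] [547.   29.4  21. ] 165
gauge_block 0.58 [414. 212.] [ 536.1 -126.6   21. ] 174
fixture 0.57 [333. 194.] [582.6  67.1  10. ] 5329
green_pin 0.68 [334. 194.] [580.4  65.8  32. ] 5368
red_pin 0.6 [224. 186.] [603.2 327.7  32. ] 485
v_block 0.66 [382. 208.] [548.1 -49.1  22. ] 123
v_block 0.4 [224. 187.] [603.  329.8  22. ] 463
collet 0.65 [300. 223.] [513.2 145.3  42. ] 78
wax_tin 0.62 [220. 189.] [597.9 337.4  25. ] 481
scene {'fx': 467.0711387015174, 'fy': 467.0711387015174, 'cx': 313.43978388944794, 'cy': 206.57073444779496, 'dist_coeffs': array([-0.08807133,  0.        ,  0.        ,  0.        ,  0.        ]), 'position': array([-179.77205069, -285.96058307,  533.52908684]), 'ori
[... 468 characters left out ...]
: 0.8, 'joint_positions': array([ 9.88995809e-01,  3.41945950e-01,  1.52410728e+00,  8.03105644e-06,
        1.27540425e+00, -1.46004221e-01]), 'dq': array([ 6.70152434e-04, -8.05356760e-04, -2.76561964e-03, -1.91120427e-03,
       -9.68373491e-05,  4.32278648e-04]), 'tau': array([ 5.73924572e-04, -4.31092358e+01, -2.44468331e+01,  7.18479767e-02,
        4.84327599e-02, -2.16315755e-05]), 'tool_pos': array([221.60707487, 475.95206979, 226.76603834]), 'tcp_rot': array([3.14145780e+00, 1.20641886e-05, 2.70579402e+00]), 'contact_force': array([ 0.37960383, -0.09633663, -0.05845899]), 'moment': array([-0.01953917,  0.02678055,  0.02129578]), 'finger_force': 0.0, 'grip_width': 91.89829579408794}
```

```bash
python3 -c "
import cv2
a=cv2.imread('pics/top0.png')[130:280,200:440];b=cv2.resize(a,None,fx=3.3,fy=3.3,interpolation=cv2.INTER_CUBIC);cv2.imwrite('pics/top0c.png',b)"
```

```text
(no output)
```

View pics/top0c.png

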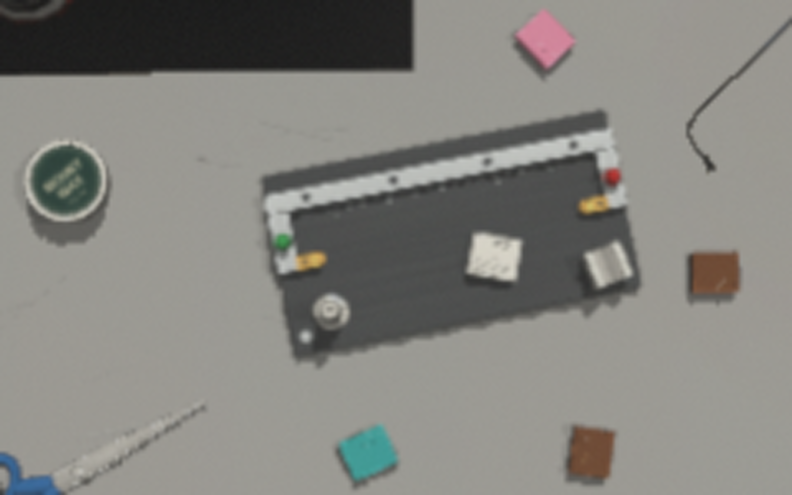

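The top view shows the fixture turned about 11°. The green pin is on the left (+y) end, crop (283,241), and the red pin on the right. The grey block is at crop (495,257), the collet front left, the V block front right and the wax tin far left. Brown, pink and turquoise look-alikes lie off the plate.

```bash
cat >> h.py <<'E'
def rigid(A,B):
    A=np.array(A,float);B=np.array(B,float)[:,:2];a=A-A.mean(0);b=B-B.mean(0)
    th=np.arctan2((a[:,0]*b[:,1]-a[:,1]*b[:,0]).sum(),(a*b).sum())
    c,s=np.cos(th),np.sin(th);Q=np.array([[c,-s],[s,c]]);t=B.mean(0)-Q@A.mean(0)
    return th,t,A@Q.T+t-B
E
python3 - <<'E'
from h import *
c=cam('top')
f=lambda L:np.array(L)/3.3+[200,130]-0.35
th,t,res=rigid([[60,130],[60,-130],[-75,-130],[-75,130]],unproj(f([[263,178],[605,112],[640,290],[297,357]]),10,c))
print('fix',np.degrees(th),t,res.round(1))
b=[[15,17.5],[15,-17.5],[-15,-17.5],[-15,17.5]]
tb,pb,res=rigid(b,unproj(f([[478,233],[523,238],[517,282],[466,275]]),21,c))
Q=np.array([[np.cos(th),-np.sin(th)],[np.sin(th),np.cos(th)]])
print('block',np.degrees(tb-th),pb,'in fix',Q.T@(pb-t),res.round(1))
for n,p,z in (('green',(283,241),32),('red',(613,176),32),('collet',(331,308),42),('v',(608,265),22)):
    print(n,Q.T@(unproj(f([p]),z,c)[0,:2]-t))
m=bot.camera_model('wrist');print(m)
E
```

```text
fix 10.23971025835153 [575.17443482  59.39141925] [[ 0.6  1.7]
 [ 0.3 -0.7]
 [-0.1 -2.5]
 [-0.8  1.6]]
block -20.319161636453607 [549.32576568  27.09193058] in fix [-31.1787454  -27.19000735] [[ 0.2  1.8]
 [-1.9  0.1]
 [ 0.5  0.3]
 [ 1.1 -2.2]]
green [  8.40533199 121.76713737]
red [   9.6086708  -121.12997965]
collet [-45.85446112  96.83705828]
v [ -52.49036541 -106.00712281]
{'fx': 282.98895324020634, 'fy': 282.98895324020634, 'cx': 319.25405959578904, 'cy': 203.9743998173582, 'dist_coeffs': array([0.00875667, 0.        , 0.        , 0.        , 0.        ]), 'T_tool_cam': array([[ 4.89755970e-04, -9.52849007e-01, -3.03444444e-01,
         8.25215775e+01],
       [ 9.99999831e-01,  3.71399784e-04,  4.47752383e-04,
        -1.44051181e+00],
       [-3.13941213e-04, -3.03444612e-01,  9.52849027e-01,
        -1.57970810e+02],
       [ 0.00000000e+00,  0.00000000e+00,  0.00000000e+00,
         1.00000000e+00]])}
```

```bash
python3 -m jog '[[0,0,0,0,0,-0.123],[0,0,0,0,0,-0.123],[0,0,0,0,0,-0.123],[0,0,0,0,0,-0.123],[0,0,0,0,0,-0.123]]' 0; python3 -m jog '[[-17.3,-41.6,9.5,0,0,0],[-17.3,-41.6,9.5,0,0,0],[-17.3,-41.6,9.5,0,0,0],[-17.3,-41.6,9.5,0,0,0],[-17.3,-41.6,9.5,0,0,0],[-17.3,-41.6,9.5,0,0,0],[-17.3,-41.6,9.5,0,0,0],[-17.3,-41.6,9.5,0,0,0],[-17.3,-41.6,9.5,0,0,0],[-17.3,-41.6,9.5,0,0,0],[-17.3,-41.6,9.5,0,0,0],[-17.3,-41.6,9.5,0,0,0]]'
python3 -m jog '[[0,0,0,0,0,0],[0,0,0,0,0,0]]'
python3 - <<'E'
from h import *
print(bot.get_obs()['tool_pos'],bot.get_obs()['tcp_rot'])
save(bot.capture('wrist'),'w1.png')
E
```

```text
time: 1.3
tool_pos: [221.6, 476.0, 226.7]
tcp_rot: [3.142, 0.0, -2.957]
contact_force: [-0.2, -0.3, 0.0]
grip_width: 56.4
finger_force: 0.0
time: 2.5
tool_pos: [515.8, 20.0, 112.5]
tcp_rot: [3.142, 0.001, -2.963]
contact_force: [0.8, 0.7, 0.1]
grip_width: 1.0
finger_force: 0.0
time: 2.7
tool_pos: [514.7, 21.1, 112.3]
tcp_rot: [3.141, -0.001, -2.965]
contact_force: [0.1, 0.2, -0.6]
grip_width: 0.3
finger_force: 0.0
[514.74746296  21.07381335 112.2663886 ] [ 3.14096738e+00 -1.02437754e-03 -2.96471898e+00]
```

View pics/w1.png

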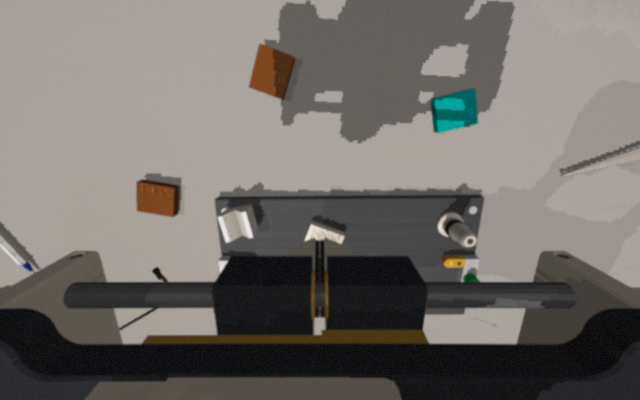

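Wrist view (upside down: up is towards the robot). The plate's near edge runs from (217,198) to (482,197). The block is near (327,233), partly hidden by the fingers, with the V block at (237,224) and the collet at (458,230).

```bash
cat >> h.py <<'E'
TH=np.radians(10.24);T0=np.array([575.2,59.4]);QF=np.array([[np.cos(TH),-np.sin(TH)],[np.sin(TH),np.cos(TH)]])
def fx(P): return (np.array(P,float).reshape(-1,np.shape(P)[-1])[:,:2]-T0)@QF
def wf(p,z): return np.r_[QF@np.array(p,float)+T0,z]
E
python3 - <<'E'
from h import *
c=cam('wrist');print('plate corners',fx(unproj([[217,198],[482,197]],10,c)).round(1))
print('block near corners',fx(unproj([[310,221],[346,234]],21,c)).round(1))
print('expect TCP',proj([wf(fx(bot.get_obs()['tool_pos'][None])[0],112)],c))
o=bot.get_obs();print(fx(o['tool_pos'][None]))
im=bot.capture('scene');save(im,'s1.png')
a=cv2.imread('pics/s1.png')[120:300,220:460];cv2.imwrite('pics/s1c.png',cv2.resize(a,None,fx=3.3,fy=3.3,interpolation=cv2.INTER_CUBIC))
a=cv2.imread('pics/w1.png')[180:320,200:500];cv2.imwrite('pics/w1c.png',cv2.resize(a,None,fx=2.6,fy=2.6,interpolation=cv2.INTER_CUBIC))
E
```

```text
plate corners [[ -72.9 -125. ]
 [ -73.9  128.7]]
block near corners [[-53.6 -35.7]
 [-40.3  -1.4]]
expect TCP [[321.06522692 254.20294137]]
[[-66.50806034 -25.95988161]]
```

View pics/s1c.png

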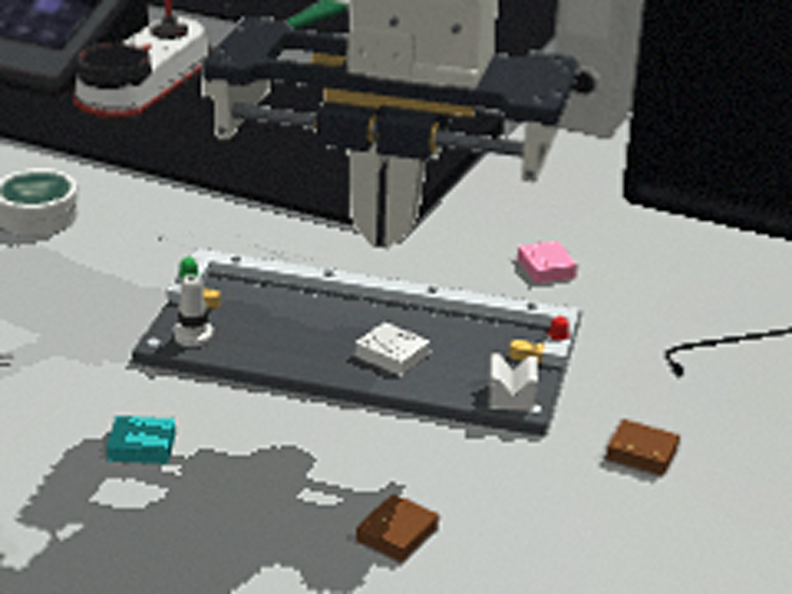

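View pics/w1c.png

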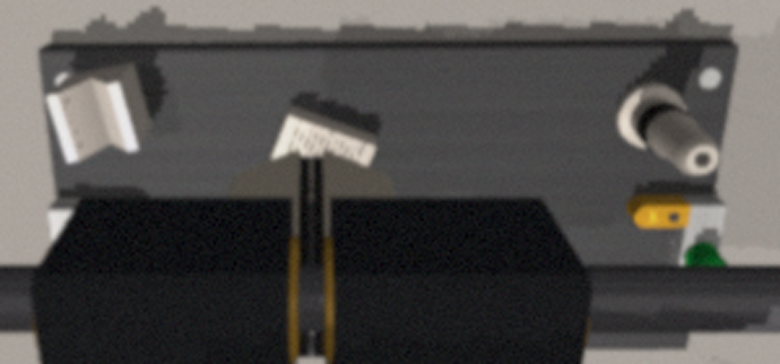

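The scene view shows the closed fingertips tapering to a narrow wedge. I'll open them about 20 mm to make a two-point pusher, and descend behind the block.

```bash
python3 -m jog '[[5.5,6,0,0,0,0],[0,0,25,0,0,0],[0,0,30,0,0,0],[0,0,25,0,0,0],[0,0,13,0,0,0],[0,0,5.5,0,0,0],[0,0,0,0,0,0]]' 22
python3 - <<'E'
from h import *
print(fx(bot.get_obs()['tool_pos'][None]))
bot.capture('scene')
im=bot.capture('wrist');save(im,'w2.png')
a=cv2.imread('pics/w2.png')[150:400,150:550];cv2.imwrite('pics/w2c.png',cv2.resize(a,None,fx=2,fy=2))
E
```

```text
time: 3.5
tool_pos: [507.7, 27.7, 14.2]
tcp_rot: [3.141, -0.001, -2.961]
contact_force: [-0.2, 0.2, -0.2]
grip_width: 20.3
finger_force: 0.0
[[-72.06762919 -19.19624884]]
```

View pics/w2c.png

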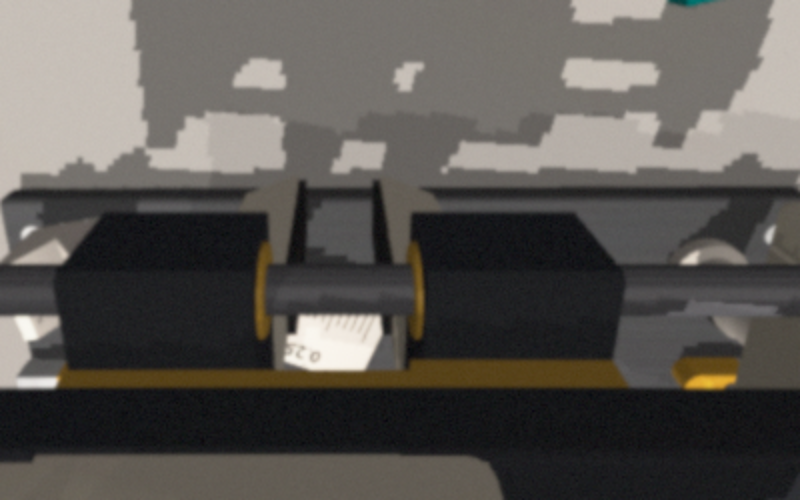

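The block is visible between the fingers, ahead of them. Now the push towards the rail.

```bash
python3 -m jog '[[-4,0,0.7,0,0,0],[-5,0,0,0,0,0],[-5,0,0,0,0,0],[-5,0,0,0,0,0],[-5,0,0,0,0,0],[-5,0,0,0,0,0],[-5,0,0,0,0,0],[-5,0,0,0,0,0],[-5,0,0,0,0,0],[-5,0,0,0,0,0],[-4,0,0,0,0,0],[-3,0,0,0,0,0]]'
python3 -m jog '[[0,0,0,0,0,0]]'
python3 - <<'E'
from h import *
print(fx(bot.get_obs()['tool_pos'][None]))
for n in ('top',):
    im=bot.capture(n);save(im,n+'2.png')
a=cv2.imread('pics/top2.png')[140:250,260:410];cv2.imwrite('pics/top2c.png',cv2.resize(a,None,fx=5,fy=5,interpolation=cv2.INTER_CUBIC))
E
```

```text
time: 4.8
tool_pos: [563.9, 36.8, 13.5]
tcp_rot: [3.142, 0.0, -2.962]
contact_force: [-1.2, -0.3, -0.3]
grip_width: 20.1
finger_force: 0.4
time: 4.9
tool_pos: [564.0, 36.7, 13.5]
tcp_rot: [-3.142, 0.001, -2.962]
contact_force: [0.2, 0.1, 0.4]
grip_width: 20.2
finger_force: 0.0
[[-15.0564572  -20.30542384]]
```

View pics/top2c.png

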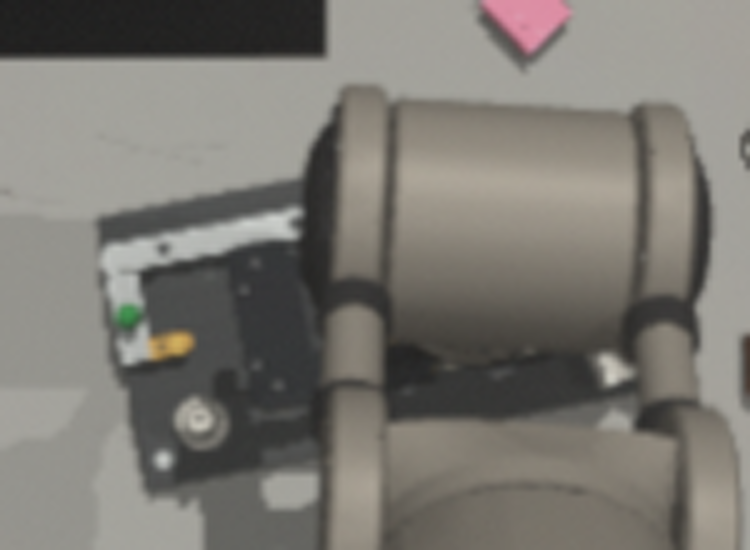

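The arm hides the block in the top view, so I'll find the rail by force with small steps.

```bash
python3 -m jog '[[-1,0,0,0,0,0],[-1,0,0,0,0,0],[-1,0,0,0,0,0]]' | grep -E "pos|contact"
python3 -m jog '[[-1,0,0,0,0,0],[0,0,0,0,0,0]]'| grep -E "pos|contact"
python3 -m jog '[[-1,0,0,0,0,0],[0,0,0,0,0,0]]'| grep -E "pos|contact"
```

```text
tool_pos: [566.3, 37.2, 13.5]
contact_force: [-1.3, -0.1, 0.6]
tool_pos: [567.6, 37.4, 13.5]
contact_force: [0.7, -0.3, -0.4]
tool_pos: [568.6, 37.6, 13.5]
contact_force: [-0.6, 0.1, 0.2]
```

```bash
for i in 1; do python3 -m jog '[[-1,0,0,0,0,0],[0,0,0,0,0,0]]' | grep -E "pos|contact"; done
python3 -m jog '[[-1,0,0,0,0,0],[0,0,0,0,0,0]]'| grep -E "pos|contact"
python3 -m jog '[[-1,0,0,0,0,0],[0,0,0,0,0,0]]'| grep -E "pos|contact"
python3 - <<'E'
from h import *
save(bot.capture('wrist'),'w3.png');bot.capture('scene');im=bot.capture('scene');save(im,'s3.png')
a=cv2.imread('pics/w3.png')[200:400,200:450];a=cv2.resize(a,(500,400))
b=im[170:270,260:420,::-1];b=cv2.resize(b,None,fx=3,fy=3);cv2.imwrite('pics/m3.png',np.vstack([a[:300,:480],b]))
E
```

```text
tool_pos: [569.6, 37.7, 13.6]
contact_force: [0.0, 0.5, 0.3]
tool_pos: [570.6, 37.9, 13.5]
contact_force: [-0.8, -0.0, 0.6]
tool_pos: [570.7, 38.0, 13.5]
contact_force: [-4.0, -0.7, 2.6]
```

View pics/m3.png

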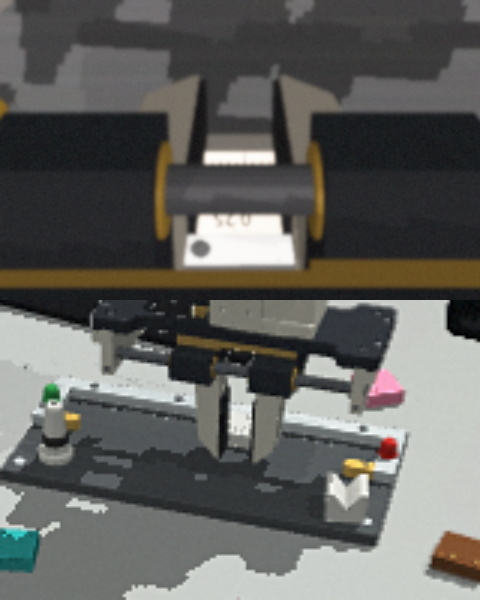

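The wrist view shows the block square against the rail, and the force rises at x=570.7. I'll press a bit harder to seat it, then back off and go round to its right side.

```bash
python3 -m jog '[[-1,0,0,0,0,0],[0,0,0,0,0,0]]'| grep -E "pos|contact"
python3 -m jog '[[-1,0,0,0,0,0],[0,0,0,0,0,0]]'| grep -E "pos|contact"
python3 -m jog '[[4,0,0,0,0,0],[10,0,0,0,0,0],[11,0,0,0,0,0],[0,-15,0,0,0,0],[0,-20,0,0,0,0],[0,-10,0,0,0,0],[0,0,0,0,0,0]]' 0
python3 - <<'E'
from h import *
print(fx(bot.get_obs()['tool_pos'][None]))
E
```

```text
tool_pos: [570.8, 38.0, 13.4]
contact_force: [-8.8, -3.2, 5.0]
tool_pos: [570.9, 38.1, 13.3]
contact_force: [-10.3, -3.1, 7.0]
time: 7.5
tool_pos: [557.6, -11.9, 13.6]
tcp_rot: [-3.141, 0.001, -2.965]
contact_force: [-0.3, -0.8, -0.2]
grip_width: 0.6
finger_force: 0.0
[[-30.03191893 -67.07581226]]
```

```bash
python3 -m jog '[[-12,0,0,0,0,0],[-15,0,0,0,0,0],[-14.5,0,0,0,0,0],[0,0,0,0,0,0]]' | grep -E "pos|contact"
python3 -m jog '[[0,5,0,0,0,0],[0,5,0,0,0,0],[0,5,0,0,0,0],[-0.1,4,0,0,0,0],[-0.1,4,0,0,0,0],[-0.1,4,0,0,0,0],[-0.1,4,0,0,0,0],[-0.1,4,0,0,0,0],[-0.1,4,0,0,0,0],[-0.1,4,0,0,0,0],[-0.1,4,0,0,0,0],[0,0,0,0,0,0]]'
python3 - <<'E'
from h import *
print(fx(bot.get_obs()['tool_pos'][None]))
save(bot.capture('wrist'),'w4.png');im=bot.capture('scene')
a=cv2.imread('pics/w4.png')[200:400,200:500];a=cv2.resize(a,None,fx=2,fy=2)[:300]
b=im[170:270,250:450,::-1];b=cv2.resize(b,None,fx=3,fy=3);cv2.imwrite('pics/m4.png',np.vstack([a,b]))
E
```

```text
tool_pos: [599.2, -2.3, 13.5]
contact_force: [-0.1, -0.3, -0.3]
time: 9.1
tool_pos: [589.6, 43.8, 13.6]
tcp_rot: [3.142, -0.001, -2.962]
contact_force: [-2.1, -2.5, 2.2]
grip_width: 0.3
finger_force: 1.7
[[ 11.41301004 -17.88923737]]
```

View pics/m4.png

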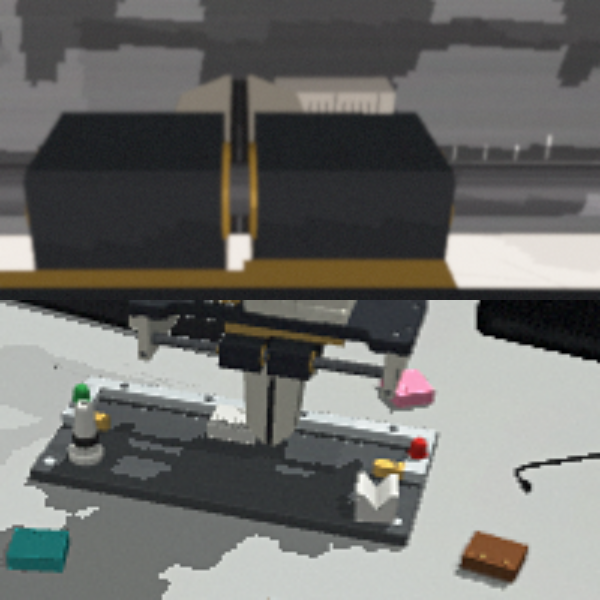

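The block is ahead of the fingers and near the rail. The tool has drifted about 1 mm away from the rail, so I'll check numerically that the block is still square to it.

```bash
python3 - <<'E'
from h import *
im=bot.capture('wrist');c=cam('wrist')
for t in ('gauge_block',):
  for r in bot.outline_of(t,'wrist')[:3]:
    m=r['mask'];ys,xs=np.where(m);print(r['p'],r['pixel'],m.sum(),xs.min(),xs.max(),ys.min(),ys.max())
    cols=range(xs.min(),xs.max()+1,6);P=[(k,np.where(m[:,k])[0].min()) for k in cols if m[:,k].any()]
    print(P);print(fx(unproj(P,10,c)).round(1).tolist())
g=cv2.cvtColor(im,cv2.COLOR_RGB2GRAY)
print(g[234:262:1,340:404:6])
E
```

```text
0.92 [372.2, 247.3] 881 338 397 238 255
[(338, np.int64(239)), (344, np.int64(238)), (350, np.int64(238)), (356, np.int64(238)), (362, np.int64(238)), (368, np.int64(238)), (374, np.int64(238)), (380, np.int64(238)), (386, np.int64(238)), (392, np.int64(238))]
[[3.0, -7.5], [2.3, -3.7], [2.3, 0.0], [2.3, 3.7], [2.3, 7.5], [2.3, 11.2], [2.3, 14.9], [2.3, 18.7], [2.3, 22.4], [2.3, 26.2]]
0.6 [30.2, 115.4] 3535 0 62 80 145
[(0, np.int64(81)), (6, np.int64(81)), (12, np.int64(82)), (18, np.int64(83)), (24, np.int64(84)), (30, np.int64(85)), (36, np.int64(86)), (42, np.int64(86)), (48, np.int64(87)), (54, np.int64(89)), (60, np.int64(111))]
[[-87.0, -185.3], [-87.0, -182.2], [-86.5, -179.3], [-86.1, -176.4], [-85.6, -173.5], [-85.2, -170.5], [-84.7, -167.6], [-84.7, -164.5], [-84.3, -161.5], [-83.3, -158.7], [-72.3, -158.7]]
0.6 [364.8, 196.6] 62890 119 594 109 317
[(119, np.int64(114)), (125, np.int64(113)), (131, np.int64(112)), (137, np.int64(112)), (143, np.int64(112)), (149, np.int64(112)), (155, np.int64(112)), (161, np.int64(112)), (167, np.int64(112)), (173, np.int64(112)), (179, 
[... 3403 characters left out ...]
 130 170 171 171 170 171 170 156 170 116]
 [125 126 169 170 170 170 171 170 154 170 114]
 [125 124 170 168 167 170 160 169 156 170 117]
 [123 125 168 164 160 168 148 172 155 170 114]
 [122 125 166 155 154 166 142 169 155 170 118]
 [124 127 166 155 160 167 143 168 154 170 116]
 [125 123 168 155 160 167 141 166 149 171 116]
 [120 121 157 147 155 159 136 163 138 170 110]
 [101 101 129 126 132 129 116 133 119 162  97]
 [ 69  69  83  82  86  87  75  89  79 125  68]
 [ 40  40  41  44  45  48  39  46  45  67  38]
 [ 30  32  34  30  33  32  31  29  31  35  33]
 [ 30  30  35  31  31  33  29  28  29  33  30]
 [ 34  33  31  33  31  34  37  30  32  32  28]
 [ 34  28  31  32  32  27  28  31  24  30  32]]
```

The block's face is square and exactly 75 mm from the plate's front edge, so it is flush with the rail. Continuing the slide.

```bash
python3 -m jog '[[-0.3,4,0,0,0,0],[-0.3,4,0,0,0,0],[-0.3,4,0,0,0,0],[-0.3,4,0,0,0,0],[-0.3,4,0,0,0,0],[-0.3,4,0,0,0,0],[-0.3,4,0,0,0,0],[-0.3,4,0,0,0,0],[-0.3,4,0,0,0,0],[-0.3,4,0,0,0,0],[-0.2,4,0,0,0,0],[0,0,0,0,0,0]]' | grep -E "pos|contact"
python3 - <<'E'
from h import *
print(fx(bot.get_obs()['tool_pos'][None]))
im=bot.capture('wrist');c=cam('wrist')
r=bot.outline_of('gauge_block','wrist')[0]
m=r['mask'];ys,xs=np.where(m);print(r['p'],r['pixel'],m.sum(),xs.min(),xs.max())
P=[(k,np.where(m[:,k])[0].min()) for k in range(xs.min()+3,xs.max()-2,10)]
print(fx(unproj(P,10,c)).round(1).tolist(),fx(unproj([(xs.max(),252)],21,c)))
g=cv2.cvtColor(im,cv2.COLOR_RGB2GRAY).astype(int);print([int(np.argmax(np.diff(g[225:250,k])))+225 for k in range(346,392,5)])
E
```

```text
tool_pos: [584.1, 87.0, 13.6]
contact_force: [-3.8, -7.2, 5.6]
[[13.66365434 25.53386251]]
0.65 [372.3, 240.1] 1034 338 396
[[3.0, 37.9], [3.0, 44.2], [2.3, 50.3], [2.3, 56.5], [2.3, 62.7], [2.3, 68.9]] [[ 8.31207394 69.69861618]]
[234, 234, 234, 234, 234, 234, 234, 234, 234, 234]
```

```bash
python3 -m jog '[[0,4,0,0,0,0],[0,4,0,0,0,0],[0,4,0,0,0,0],[0,4,0,0,0,0],[0,4,0,0,0,0],[0,4,0,0,0,0],[0,4,0,0,0,0],[0,4,0,0,0,0],[0,4,0,0,0,0],[0,3,0,0,0,0],[0,0,0,0,0,0]]' | grep -E "pos|contact"
python3 -m jog '[[0,1,0,0,0,0],[0,1,0,0,0,0],[0,0,0,0,0,0]]' | grep -E "pos|contact"
python3 -m jog '[[0,1,0,0,0,0],[0,1,0,0,0,0],[0,0,0,0,0,0]]' | grep -E "pos|contact"
```

```text
tool_pos: [577.4, 125.7, 13.6]
contact_force: [-2.9, -5.9, 4.8]
tool_pos: [577.2, 127.4, 13.6]
contact_force: [-5.0, -6.0, 4.8]
tool_pos: [576.8, 129.3, 13.6]
contact_force: [-3.8, -6.1, 4.7]
```

```bash
python3 -m jog '[[0,1,0,0,0,0],[0,1,0,0,0,0],[0,0,0,0,0,0]]' | grep -E "pos|contact"
python3 -m jog '[[0,1,0,0,0,0],[0,1,0,0,0,0],[0,0,0,0,0,0]]' | grep -E "pos|contact"
python3 - <<'E'
from h import *
print(fx(bot.get_obs()['tool_pos'][None]))
im=bot.capture('wrist');c=cam('wrist')
r=bot.outline_of('gauge_block','wrist')[0]
m=r['mask'];ys,xs=np.where(m);print(r['p'],r['pixel'],m.sum(),xs.min(),xs.max())
save(im,'w5.png')
E
```

```text
tool_pos: [576.5, 131.2, 13.6]
contact_force: [-4.4, -6.6, 5.1]
tool_pos: [576.2, 132.3, 13.6]
contact_force: [-4.1, -10.2, 5.2]
[[13.97510674 71.57136418]]
0.96 [369.3, 239.0] 1136 336 396
```

```bash
python3 -m jog '[[0,1,0,0,0,0],[0,1,0,0,0,0],[0,1,0,0,0,0],[0,0,0,0,0,0]]' | grep -E "pos|contact"
python3 -m jog '[[0,1,0,0,0,0],[0,0,0,0,0,0]]' | grep -E "pos|contact"
```

```text
tool_pos: [576.1, 132.7, 13.6]
contact_force: [-2.5, -21.7, 5.4]
tool_pos: [576.1, 132.8, 13.6]
contact_force: [-2.0, -25.3, 4.9]
```

The force rises hard against the end stop. Backing off, lifting clear and checking.

```bash
python3 -m jog '[[0,-4,0,0,0,0],[0,-6,0,0,0,0],[0,-10,0,0,0,0],[0,0,-30,0,0,0],[0,0,-40,0,0,0],[0,0,-40,0,0,0],[30,-35,0,0,0,0],[30,-35,0,0,0,0],[30,-35,0,0,0,0],[30,-35,0,0,0,0],[30,-35,0,0,0,0],[0,0,0,0,0,0]]' | grep -E "time|pos|contact"
python3 - <<'E'
from h import *
im=bot.capture('top');bot.capture('top');w=bot.capture('wrist')
a=im[150:240,250:410,::-1];a=cv2.resize(a,None,fx=5,fy=5,interpolation=cv2.INTER_CUBIC);cv2.imwrite('pics/end.png',a)
c=cam('top');r=bot.outline_of('gauge_block','top')
for q in r[:4]: print(q['p'],q['pixel'],fx(unproj([q['pixel']],21,c)))
E
```

```text
time: 14.8
tool_pos: [461.3, -84.7, 123.6]
contact_force: [0.6, 0.7, 0.8]
0.77 [316.3, 268.5] [[-157.94012577   79.47962839]]
0.66 [364.7, 141.5] [[119.93228181 -94.47639215]]
0.58 [295.3, 198.1] [[15.8236413 96.9084817]]
```

View pics/end.png

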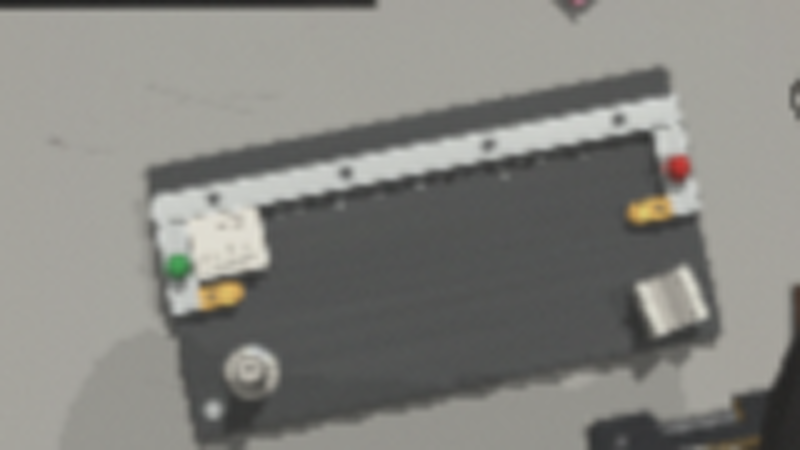

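The block sits home in the green-pin nest, measured at fixture (15.8, 96.9) against a nominal (15, 97.5). It is against both rail and stop, and the V block and collet are undisturbed.

```bash
python3 -c "
from plant import bot
print(bot.close_job())"
```

```text
the job is handed in; nothing more can be done
None
```

I pushed the gauge block flat against the rail near its middle and slid it along the rail into the green-pin nest, tight to the end stop; the V block, collet holder and wax tin were not touched, and the job was handed in at about 15 s.

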